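# Build up a clutch pack on the keyed shaft and caliper it

### The arm

A 6-joint arm with a two-finger parallel gripper is mounted at the origin on the work surface. World frame = base frame: x ahead of the robot, y to its left, z up, the work surface at z = 0. Lengths are in m, angles in rad, forces in N, time in s.
With the tool pointing down it reaches from about 0.275 to 0.725 m from the base axis. Payload 15.9 kg.
Tool frame: the origin (TCP) lies midway between the tips of the shut fingers; the grasp point (between the pads) lies 19 mm behind it; z points along the fingers, y is the line along which they close (so a half turn about z gives the same grasp; the last joint's range is limited). The gripper opens to 85 mm and grips with 20 to 120 N. Pads are 22 mm wide; open, the fingers measure 114 mm over their backs; the gripper's body (76 mm by 85 mm) begins 54 mm behind the grasp point. The pads swing forward as they close: fully open they stand 13 mm farther back than shut.
Start: joints at [-1.269, 0.213, -0.034, 1.323, 0, 1.571], TCP at [0.149, -0.477, 0.231] pointing down, gripper open.
Joint ranges: [-2.98, 2.98], [-0.74, 1.72], [-1.14, 1.35], [-2.1, 2.04], [-1.57, 1.44], [-3.14, 3.14]. Speed limits (rad/s): [1.89, 1.89, 2.39, 2.57, 3.14, 3.14].

### API

Orientations are given as a 3x3 rotation matrix whose columns are the frame's x, y, z axes.
In Python, from cell import bot gives the robot as it stands.
- The arm moves only by the tool apply_moves, never from a script. Its argument "targets" is text: rows parted by semicolons, each of 7 numbers parted by spaces: the shift along the tool's x, y, z in m, then the turn, a rotation vector about the tool's x, y, z in degrees, then the opening, from 0 (shut) to 1 (fully open). In form: tx ty tz wx wy wz jaw; .... A call has 1 to 12 rows; each row is the pose to reach, as a shift and turn from the pose commanded when the call began, along the tool's axes at that moment; what a row does not reach only later rows make up. A row lasts 1/10 s, in which the tool goes at most 50 mm and 8.59 degrees, less where a joint would pass 70% of its speed; a pose out of reach is approached as far as the arm can. A call with a gripper value outside its range is refused whole. The fingers move at their own pace and stop on an object; "force" is the grip in N (left out, the last holds). Time passes only in rows, so rows that repeat a pose let the fingers close. It gives the time, the measured TCP pose, the force, the opening and the grip force at its end, in the units of the state.
- bot.get_state(): the state, without advancing time (a new reading comes with each control period).
- bot.grab_frame(name): name is "scene" or "side" or "wrist"; returns a dict with "color" (420x560x3 uint8, red, green, blue), "vfov" (degrees; the focal length in pixels is half the picture's height over the tangent of half this angle, whatever the lens; pixels are square), "cx", "cy" (the principal point, pixels), "dist_coeffs" ([k1, k2, p1, p2, k3] as OpenCV has them; the pictures are not rectified), "R" (3x3) and "t" (3): a world point X has camera coordinates R X + t; the wrist camera has in their place "mount" (4x4, takes a point from camera to tool coordinates, whose origin is the TCP and whose axes are the flange's). Camera axes: x right, y down, z forward; pixel columns grow to the right and rows downward; lengths in m; the calibration is good to about 2 mm. A picture is of the moment at which its call begins: read the wrist's pose just before it. There is no depth.
- bot.job_done(): hands the job in; it is judged then, once.
The state is a dict: "clock": time; "joint_pos": joint angles; "dq": joint speeds; "joint_torque": joint torques, N m; "eef_pos": TCP position; "eef_rot": TCP orientation; "contact_force": force on the tool from outside, world axes, zero at the start; "wrist_torque": the same for the moment, N m; "grip_width": finger opening in m; "gripper_force": force on a finger pad.
Only numpy, scipy, OpenCV 4.12 (cv2) and the standard library are available. Lean on these libraries where they do the work, as an engineer would, in place of code of your own. Each camera call takes 0.05 s, during which the arm holds its last target. There are 200 camera calls.

### The job

Build the clutch pack in the blue fixture: seat the aluminium hub squarely down in the pocket, then put every brass tab washer on the keyed shaft, turning each until its tabs drop into the keyways and it lies flat on the stack, and lay the dark steel disc flat on top. Then slide the caliper jaw shut by its orange fin until it bears firmly on the steel disc, without ramming it, and leave it shut there. Leave the other goods on the counter where they are.

Things in the scene. Friction and masses are not known exactly. Their poses are not given: they have to be found in the camera images.
- fixture: Blue fixture fixed to the counter. Origin: on the counter on the shaft's axis. Block 112 mm square, 20 high; pocket 63 mm square along x and y, 10 deep (floor at z 10). In its middle a steel shaft, 28 mm diameter, flat end at z 94, two keyways 10 wide full length on its +x and -x sides (floor 8 mm from the axis). The jaw's rail, 60 wide, 24 high, runs along +y to 206 mm.
- shaft_top (a point): Centre of the flat end face of the keyed shaft, 94 mm above the counter.
- jaw (a joint): Sliding caliper jaw, m: 0 = open (face 85 mm from the shaft's axis), grows as it slides along the fixture's -y towards the shaft, at most 0.062; meets a steel disc on the shaft at about 0.052 to 0.057. About 3 N of friction; stays where it is left.
- jaw_face (a point): Point on the jaw's flat steel face, 80 mm above the counter; the face is 44 mm wide, 51 to 98 mm above the counter, and looks to the fixture's -y.
- jaw_fin (a point): Middle of the top edge of the jaw's orange grip fin, 96 mm above the counter, 65 mm behind the face. The fin is 12 mm thick along the slide (fixture y), 30 mm wide, 46 mm high above the carriage: pinch it from above across the 12 mm. Its side is 49 mm from the back of the face plate.
- hub: Aluminium hub, 0.22 kg: 60 mm square flange 12 thick, octagonal collar on it 48 mm across flats up to z = 40 mm; bore 36. Origin: centre of the underside; x and y along the flange's sides (a quarter turn changes nothing); collar flats face x, y and the diagonals. Stands flange down. Seated, its origin is 10 mm and its collar's top 50 mm above the counter.
- cap: Dark steel plain round pressure disc (the cap), 62 mm in diameter, 14 mm thick, plain bore 32 mm without tabs. Origin: centre of the underside, z up. About 0.16 kg, lies flat on the counter; grip its rim. It slides freely over the shaft.
- plate1: Brass octagonal tab washer, 48 mm across flats, 9 thick, bore 33, lying flat, 0.09 kg. Origin: centre of underside; z up; x along its two facing inward tabs (6 wide, only in the UPPER 4 mm of the thickness, tips 9.5 mm from the axis), marked red on top; a half turn changes nothing. Outer flats face 0, 45, 90.. degrees from x: grip there. Three or four are present.
- plate2: Brass octagonal tab washer, 48 mm across flats, 9 thick, bore 33, lying flat, 0.09 kg. Origin: centre of underside; z up; x along its two facing inward tabs (6 wide, only in the UPPER 4 mm of the thickness, tips 9.5 mm from the axis), marked red on top; a half turn changes nothing. Outer flats face 0, 45, 90.. degrees from x: grip there. Three or four are present.
- plate3: Brass octagonal tab washer, 48 mm across flats, 9 thick, bore 33, lying flat, 0.09 kg. Origin: centre of underside; z up; x along its two facing inward tabs (6 wide, only in the UPPER 4 mm of the thickness, tips 9.5 mm from the axis), marked red on top; a half turn changes nothing. Outer flats face 0, 45, 90.. degrees from x: grip there. Three or four are present.
- plate4: Brass octagonal tab washer, 48 mm across flats, 9 thick, bore 33, lying flat, 0.09 kg. Origin: centre of underside; z up; x along its two facing inward tabs (6 wide, only in the UPPER 4 mm of the thickness, tips 9.5 mm from the axis), marked red on top; a half turn changes nothing. Outer flats face 0, 45, 90.. degrees from x: grip there. Three or four are present.
- bush: Copper octagonal bush, 44 mm across flats, 24 mm high, bore 26 mm, standing among the parts; not used. Origin: centre of the underside.
- filter_red: Red filter can, 76 mm in diameter, 85 mm high; not used. Origin: centre of the underside.
- filter_white: White filter can, 80 mm in diameter, 90 mm high; not used. Origin: centre of the underside.
- spanner: Steel spanner 200 mm long, lying flat; not used.
- bowl: Amber filter bowl, 110 mm in diameter, 60 mm high; not used. Origin: centre of the underside.
Things that resemble listed ones, but are neither listed nor needed, are in the scene too. Leave any green look-alike of the plate2 alone. What is shaped like the plate3 but purple is not meant.

How it is judged:
By the outcome, as a careful person would: the job done as asked, in the order asked, and still so for the second after the job is handed in, with the robot touching nothing.
Of plate1, plate2, plate3, plate4 only 3 to 4 are there at a start; the rules pass over those that are not, and their reading is None.
At some moment in a run one of hub, cap, plate1, plate2, plate3, plate4 may be knocked a few centimetres aside while the robot is not near it.
It also fails if it takes over 208 s, if anything falls off the work surface, if the arm or the gripper's body presses on something with over 40 N, if the wrist force passes 120 N, or if a joint passes its speed limit or range.

## Working session

There is one attempt and no reset: what is moved stays moved. The work goes in short steps, Python scripts to look and compute and a tool call to move; the robot and the scene stay as the last step left them, time stands still between calls to the robot, and variables do not carry over. Pictures are saved under pics/ and viewed, at most 14 in all, crops included, and the job is handed in when it is done.

Besides the shell and the picture viewer there is one more tool, called by a JSON object that holds its "api" and its "payload". apply_moves: Moves the arm, as the interface text tells. Its arguments: {"type":"object","properties":{"targets":{"type":"string"},"force":{"type":"number"}},"required":["targets"]}

```bash
ls; mkdir -p pics; python3 - <<'E'
from cell import bot
import cv2,numpy as np
s=bot.get_state()
print({k:np.round(v,3).tolist() for k,v in s.items()})
for n in("scene","side","wrist"):
    f=bot.grab_frame(n); cv2.imwrite(f"pics/{n}0.png",f["color"][:,:,::-1])
    print(n,{k:np.round(v,3).tolist() for k,v in f.items() if k!="color"})
E
```

```text
pics
{'clock': 0.0, 'joint_pos': [-1.269, 0.213, -0.035, 1.323, 0.0, 1.571], 'dq': [0.0, -0.001, -0.0, -0.0, -0.001, 0.001], 'joint_torque': [0.007, -68.615, 48.712, 0.017, 0.0, 0.0], 'eef_pos': [0.149, -0.477, 0.231], 'eef_rot': [[0.955, 0.297, -0.0], [0.297, -0.955, 0.001], [0.0, -0.001, -1.0]], 'contact_force': [0.668, 0.44, -0.003], 'wrist_torque': [0.009, 0.002, 0.037], 'gripper_force': 0.0, 'grip_width': 0.086}
scene {'vfov': 52.189, 'cx': 284.881, 'cy': 215.561, 'dist_coeffs': [-0.044, 0.0, 0.0, 0.0, 0.0], 'R': [[0.387, 0.922, 0.014], [0.784, -0.322, -0.53], [-0.484, 0.216, -0.848]], 't': [-0.248, -0.359, 1.271]}
side {'vfov': 43.922, 'cx': 277.816, 'cy': 214.814, 'dist_coeffs': [-0.142, 0.0, 0.0, 0.0, 0.0], 'R': [[0.728, -0.686, -0.009], [-0.478, -0.498, -0.724], [0.492, 0.531, -0.69]], 't': [-0.362, 0.349, 1.341]}
wrist {'vfov': 66.01, 'cx': 283.68, 'cy': 203.127, 'dist_coeffs': [-0.021, 0.0, 0.0, 0.0, 0.0], 'mount': [[-0.001, -0.957, -0.292, 0.075], [1.0, -0.001, -0.0, 0.0], [-0.0, -0.292, 0.957, -0.143], [0.0, 0.0, 0.0, 1.0]]}
```

View pics/scene0.png

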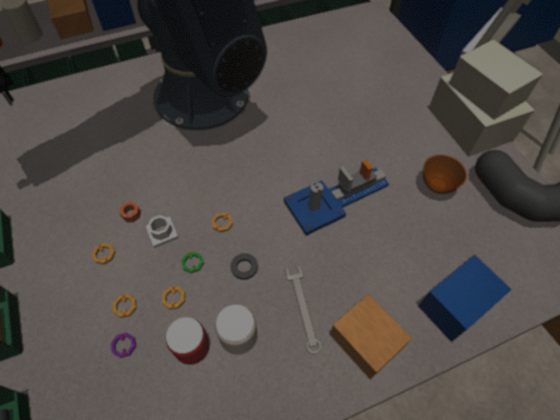

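View pics/side0.png

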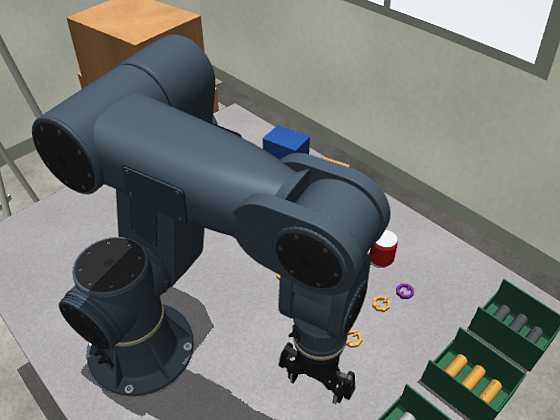

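```bash
cat > h.py <<'E'
from cell import bot
import cv2, numpy as np
def cam(name):
    s=bot.get_state(); f=bot.grab_frame(name)
    fl=210/np.tan(np.radians(f["vfov"])/2)
    K=np.array([[fl,0,f["cx"]],[0,fl,f["cy"]],[0,0,1.]])
    if name=="wrist":
        M=np.array(f["mount"]); R0=np.array(s["eef_rot"]); Rw=R0@M[:3,:3]; C=R0@M[:3,3]+s["eef_pos"]
    else:
        Rw=np.array(f["R"]).T; C=-Rw@np.array(f["t"])
    return dict(im=np.ascontiguousarray(f["color"][:,:,::-1]),K=K,d=np.array(f["dist_coeffs"]),Rw=Rw,C=C)
def toW(c,px,z):
    p=cv2.undistortPoints(np.array(px,float).reshape(-1,1,2),c["K"],c["d"]).reshape(-1,2)
    r=np.c_[p,np.ones(len(p))]@c["Rw"].T
    return c["C"]+r*((z-c["C"][2])/r[:,2])[:,None]
def toP(c,X):
    R=c["Rw"].T
    return cv2.projectPoints(np.array(X,float).reshape(-1,1,3),cv2.Rodrigues(R)[0],-R@c["C"],c["K"],c["d"])[0].reshape(-1,2)
def topview(c,x,y,z,half=0.06,n=300):
    "rectified view of plane z: column = +x, row = -y (north up), centre x,y"
    g=(np.arange(n)+.5)/n*2*half-half
    X,Y=np.meshgrid(x+g,y-g)
    p=toP(c,np.c_[X.ravel(),Y.ravel(),np.full(X.size,z)]).astype(np.float32).reshape(n,n,2)
    return cv2.remap(c["im"],p[...,0],p[...,1],cv2.INTER_LINEAR)
def go(x,y,z,yaw=None):
    "tool-frame shift and turn. yaw = world angle (deg) of the closing line, mod 180"
    s=bot.get_state(); R=np.array(s["eef_rot"]); d=R.T@(np.array([x,y,z])-s["eef_pos"])
    w=0
    if yaw is not None:
        a=np.degrees(np.arctan2(R[1,1],R[0,1])); w=-((yaw-a+90)%180-90)
    print("shift mm",np.round(d*1000,1),"wz",round(w,1),"| j6",round(np.degrees(s["joint_pos"][5])),"z",np.round(s["eef_pos"],4),"tilt",np.round(R[:2,2],3))
E
python3 - <<'E'
from h import *
c=cam("scene"); hsv=cv2.cvtColor(c["im"],cv2.COLOR_BGR2HSV)
for u,v in [(222,222),(103,253),(124,306),(173,297),(192,262),(123,344),(130,212),(161,229),(244,266)]:
    p=hsv[v-12:v+13,u-12:u+13].reshape(-1,3); q=p[p[:,1]>120]
    print((u,v),np.median(q,0) if len(q) else None)
def rep(n,m,z):
    k,l,st,ce=cv2.connectedComponentsWithStats(m.astype(np.uint8))
    for i in range(1,k):
        if st[i,4]>30:
            x,y,w,h=st[i,:4]; print(n,st[i].tolist(),np.round(toW(c,[x+w/2-.5,y+h/2-.5],z)[0],3))
H,S,V=cv2.split(hsv)
rep("brass",(H>12)&(H<26)&(S>140)&(V>90),.005)
rep("cu/red",((H<8)|(H>174))&(S>120)&(V>70),.012)
rep("green",(H>45)&(H<80)&(S>120)&(V>60),.005)
rep("purple",(H>130)&(H<165)&(S>120),.005)
rep("blue",(H>100)&(H<125)&(S>150)&(V>50),.02)
for n,p,z in [("hubtop",(161,226),.04),("cap",(244,266),.007),("shaft",(317,188),.094),("fin",(367,163),.096),("redcan",(185,328),.085),("whitecan",(236,318),.09),("bowl",(444,168),.06)]: print(n,np.round(toW(c,p,z)[0],3))
E
```

```text
(222, 222) [ 17. 166. 129.]
(103, 253) [ 17. 171. 127.]
(124, 306) [ 17. 171. 129.]
(173, 297) [ 18. 168. 130.]
(192, 262) [ 63. 154.  94.]
(123, 344) [143. 154.  93.]
(130, 212) [  9. 157. 107.]
(161, 229) None
(244, 266) None
brass [363, 160, 9, 10, 45] [0.423 0.327 0.005]
brass [432, 178, 13, 10, 58] [0.545 0.47  0.005]
brass [212, 213, 20, 18, 142] [ 0.445 -0.084  0.005]
brass [93, 244, 21, 19, 163] [ 0.422 -0.365  0.005]
brass [162, 287, 23, 21, 189] [ 0.588 -0.243  0.005]
brass [113, 295, 23, 22, 208] [ 0.567 -0.346  0.005]
brass [334, 296, 76, 76, 2922] [0.825 0.119 0.005]
cu/red [171, 335, 34, 22, 103] [ 0.704 -0.242  0.012]
green [182, 252, 21, 20, 137] [ 0.521 -0.18   0.005]
green [2, 401, 16, 19, 70] [ 0.694 -0.598  0.005]
purple [112, 333, 23, 24, 196] [ 0.65  -0.365  0.005]
blue [375, 180, 13, 9, 39] [0.502 0.321 0.02 ]
blue [285, 187, 81, 45, 1317] [0.516 0.157 0.02 ]
blue [431, 256, 79, 73, 2952] [0.832 0.358 0.02 ]
hubtop [ 0.426 -0.22   0.04 ]
cap [ 0.578 -0.074  0.007]
shaft [0.498 0.138 0.094]
fin [0.478 0.279 0.096]
redcan [ 0.694 -0.231  0.085]
whitecan [ 0.714 -0.134  0.09 ]
bowl [0.541 0.471 0.06 ]
```

```bash
python3 - <<'E'
import cv2
im=cv2.imread("pics/scene0.png")[145:365,85:395]
cv2.imwrite("pics/crop0.png",cv2.resize(im,None,fx=2.55,fy=2.55,interpolation=cv2.INTER_CUBIC))
E
```

```text
(no output)
```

View pics/crop0.png

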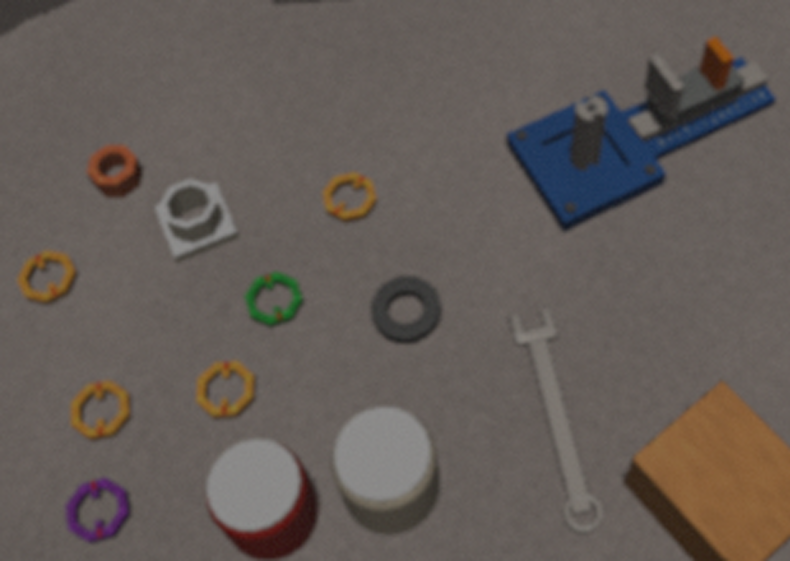

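```bash
python3 -c "
from h import *
go(.498,.138,.25,8); go(.426,-.22,.15,None)"
```

```text
shift mm [ 516.5 -483.5  -18.7] wz -80.7 | j6 90 z [ 0.1486 -0.4772  0.231 ] tilt [-0.     0.001]
shift mm [ 341.4 -163.1   81.1] wz 0 | j6 90 z [ 0.1486 -0.4772  0.231 ] tilt [-0.     0.001]
```

{"api": "apply_moves", "payload": {"targets": "0.516 -0.484 -0.019 0 0 -81 1;0.516 -0.484 -0.019 0 0 -81 1;0.516 -0.484 -0.019 0 0 -81 1;0.516 -0.484 -0.019 0 0 -81 1;0.516 -0.484 -0.019 0 0 -81 1;0.516 -0.484 -0.019 0 0 -81 1;0.516 -0.484 -0.019 0 0 -81 1;0.516 -0.484 -0.019 0 0 -81 1;0.516 -0.484 -0.019 0 0 -81 1;0.516 -0.484 -0.019 0 0 -81 1;0.516 -0.484 -0.019 0 0 -81 1;0.516 -0.484 -0.019 0 0 -81 1", "force": 30}}

```text
clock: 1.4
eef_pos: [0.4435, 0.0441, 0.2474]
eef_rot: [[-0.145, 0.989, 0.0], [0.989, 0.145, -0.0], [-0.0, 0.0, -1.0]]
contact_force: [1.0, -0.9, 0.0]
grip_width: 0.0857
gripper_force: 0.0
```

```bash
python3 -c "
from h import *
go(.498,.138,.25,8);print(bot.get_state()['clock'])"
```

```text
shift mm [85.  67.5 -2.6] wz 0.3 | j6 87 z [0.4435 0.0441 0.2474] tilt [ 0. -0.]
1.4
```

{"api": "apply_moves", "payload": {"targets": "0.085 0.068 -0.003 0 0 0 1;0.085 0.068 -0.003 0 0 0 1;0.085 0.068 -0.003 0 0 0 1;0.085 0.068 -0.003 0 0 0 1;0.085 0.068 -0.003 0 0 0 1"}}

```text
clock: 1.9
eef_pos: [0.4975, 0.1351, 0.2502]
eef_rot: [[-0.144, 0.99, -0.001], [0.99, 0.144, -0.0], [-0.0, -0.001, -1.0]]
contact_force: [-0.2, -0.5, 0.0]
grip_width: 0.0857
gripper_force: 0.0
```

```bash
python3 - <<'E'
from h import *
c=cam("wrist"); cv2.imwrite("pics/fx1.png",c["im"])
np.savez("fx1.npz",**c)
a=topview(c,.498,.138,.094,.04,400); b=topview(c,.498,.138,.02,.08,400)
cv2.imwrite("pics/fx1t.png",np.hstack([a,b]))
E
```

```text
(no output)
```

View pics/fx1t.png

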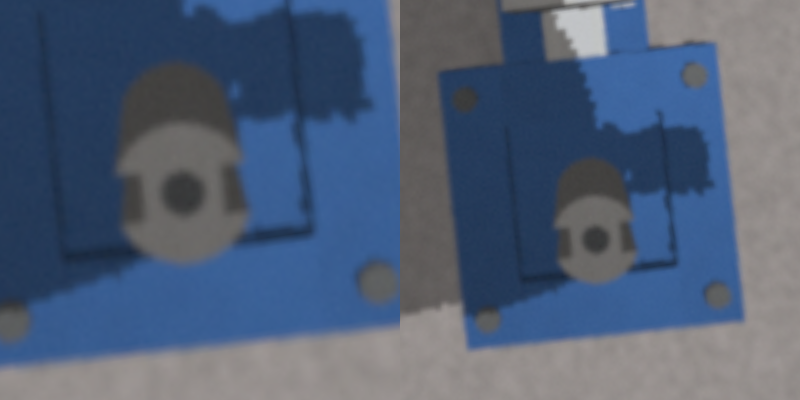

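```bash
python3 -c "
from h import *
go(.426,-.22,.16,8)"
```

```text
shift mm [-340.8 -121.6   90.5] wz 0.2 | j6 97 z [0.4975 0.1348 0.2504] tilt [-0. -0.]
```

{"api": "apply_moves", "payload": {"targets": "-0.341 -0.122 0.09 0 0 0 1;-0.341 -0.122 0.09 0 0 0 1;-0.341 -0.122 0.09 0 0 0 1;-0.341 -0.122 0.09 0 0 0 1;-0.341 -0.122 0.09 0 0 0 1;-0.341 -0.122 0.09 0 0 0 1;-0.341 -0.122 0.09 0 0 0 1;-0.341 -0.122 0.09 0 0 0 1;-0.341 -0.122 0.09 0 0 0 1;-0.341 -0.122 0.09 0 0 0 1;-0.341 -0.122 0.09 0 0 0 1"}}

```text
clock: 3.05
eef_pos: [0.4262, -0.2189, 0.1608]
eef_rot: [[-0.144, 0.99, 0.001], [0.99, 0.144, -0.0], [-0.0, 0.001, -1.0]]
contact_force: [-0.6, -0.4, -0.1]
grip_width: 0.0851
gripper_force: 0.0
```

```bash
python3 - <<'E'
from h import *
c=cam("wrist"); cv2.imwrite("pics/hub1.png",c["im"])
a=topview(c,.426,-.22,.04,.05,400); b=topview(c,.426,-.22,.012,.05,400)
cv2.imwrite("pics/hub1t.png",np.hstack([a,b]))
E
```

```text
(no output)
```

View pics/hub1t.png

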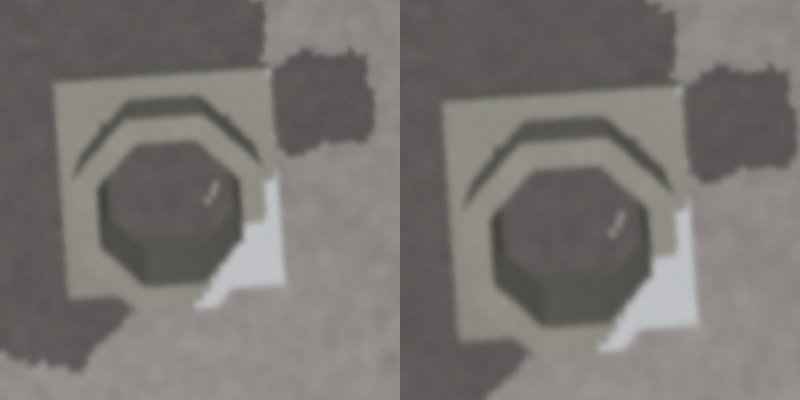

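```bash
python3 -c "
from h import *
go(.4187,-.2234,.020,3.8)"
```

```text
shift mm [ -3.4  -8.4 140.8] wz 4.5 | j6 55 z [ 0.4265 -0.2188  0.1608] tilt [ 0.001 -0.   ]
```

{"api": "apply_moves", "payload": {"targets": "-0.003 -0.008 0.05 0 0 4.5 1;-0.003 -0.008 0.09 0 0 4.5 1;-0.003 -0.008 0.12 0 0 4.5 1;-0.003 -0.008 0.141 0 0 4.5 1;-0.003 -0.008 0.141 0 0 4.5 1;-0.003 -0.008 0.141 0 0 4.5 0.3;-0.003 -0.008 0.141 0 0 4.5 0.3;-0.003 -0.008 0.141 0 0 4.5 0.3;-0.003 -0.008 0.141 0 0 4.5 0.3;-0.003 -0.008 0.141 0 0 4.5 0.3;-0.003 -0.008 0.141 0 0 4.5 0.3;-0.003 -0.008 0.141 0 0 4.5 0.3", "force": 40}}

```text
clock: 4.3
eef_pos: [0.4199, -0.2237, 0.0208]
eef_rot: [[-0.066, 0.998, 0.002], [0.998, 0.066, -0.001], [-0.001, 0.002, -1.0]]
contact_force: [-1.4, 1.7, 12.1]
grip_width: 0.047
gripper_force: 40.0
```

{"api": "apply_moves", "payload": {"targets": "0 0 -0.02 0 0 0 0.3;0 0 -0.06 0 0 0 0.3;0 0 -0.1 0 0 0 0.3;0 0 -0.13 0 0 0 0.3;0.045 0.0125 -0.13 0 0 -2 0.3;0.09 0.025 -0.13 0 0 -2 0.3;0.135 0.0375 -0.13 0 0 -2 0.3;0.18 0.05 -0.13 0 0 -2 0.3;0.225 0.0625 -0.13 0 0 -2 0.3;0.27 0.075 -0.13 0 0 -2 0.3;0.315 0.0875 -0.13 0 0 -2 0.3;0.357 0.099 -0.13 0 0 -2 0.3"}}

```text
clock: 5.5
eef_pos: [0.4944, 0.1417, 0.1503]
eef_rot: [[-0.101, 0.995, 0.001], [0.995, 0.101, 0.0], [0.0, 0.002, -1.0]]
contact_force: [1.8, -1.3, -1.5]
grip_width: 0.047
gripper_force: 43.5
```

{"api": "apply_moves", "payload": {"targets": "0 0 0 0 0 0 0.3;0 0 0 0 0 0 0.3"}}

```text
clock: 5.7
eef_pos: [0.4942, 0.1402, 0.1498]
eef_rot: [[-0.103, 0.995, 0.001], [0.995, 0.103, -0.0], [-0.0, 0.0, -1.0]]
contact_force: [0.3, 0.6, -2.1]
grip_width: 0.0471
gripper_force: 43.4
```

```bash
python3 - <<'E'
from h import *
go(.4948,.1395,.030,5.85)
c=cam("wrist"); cv2.imwrite("pics/hub2.png",c["im"])
E
```

```text
shift mm [ -0.8   0.5 119.8] wz 0.1 | j6 100 z [0.4942 0.1402 0.1498] tilt [ 0.001 -0.   ]
```

View pics/hub2.png

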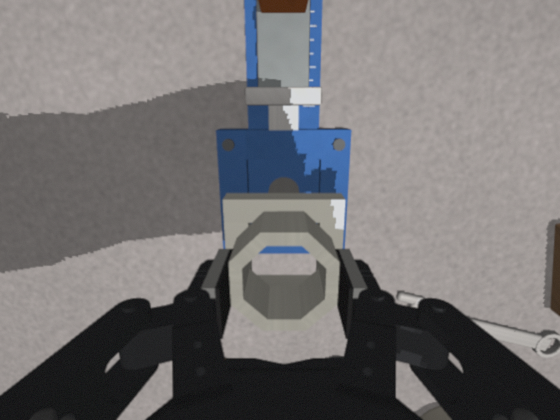

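{"api": "apply_moves", "payload": {"targets": "-0.001 0.0005 0.03 0 0 0 0.3;-0.001 0.0005 0.06 0 0 0 0.3;-0.001 0.0005 0.08 0 0 0 0.3;-0.001 0.0005 0.095 0 0 0 0.3;-0.001 0.0005 0.104 0 0 0 0.3;-0.001 0.0005 0.108 0 0 0 0.3;-0.001 0.0005 0.108 0 0 0 0.3"}}

```text
clock: 6.45
eef_pos: [0.4948, 0.138, 0.0416]
eef_rot: [[-0.1, 0.995, 0.0], [0.995, 0.1, -0.0], [-0.0, 0.0, -1.0]]
contact_force: [-0.4, -0.7, -1.4]
grip_width: 0.0471
gripper_force: 43.5
```

{"api": "apply_moves", "payload": {"targets": "0 0 0.003 0 0 0 0.3;0 0 0.006 0 0 0 0.3;0 0 0.009 0 0 0 0.3;0 0 0.011 0 0 0 0.3;0 0 0.011 0 0 0 0.3"}}

```text
clock: 6.95
eef_pos: [0.4948, 0.1386, 0.0309]
eef_rot: [[-0.101, 0.995, 0.0], [0.995, 0.101, 0.0], [0.0, 0.0, -1.0]]
contact_force: [-4.3, -0.9, 12.6]
grip_width: 0.0468
gripper_force: 45.1
```

{"api": "apply_moves", "payload": {"targets": "0 0 0 0 0 0 0.6;0 0 0 0 0 0 1;0 0 0 0 0 0 1;0 0 0 0 0 0 1;0 0 -0.03 0 0 0 1;0 0 -0.08 0 0 0 1;0 0 -0.13 0 0 0 1;0 0 -0.17 0 0 0 1;0 0 -0.17 0 0 0 1;0 0 -0.17 0 0 0 1"}}

```text
clock: 7.95
eef_pos: [0.4952, 0.1386, 0.2009]
eef_rot: [[-0.101, 0.995, 0.002], [0.995, 0.101, 0.0], [0.0, 0.002, -1.0]]
contact_force: [-0.1, -0.7, -0.7]
grip_width: 0.0853
gripper_force: 0.0
```

```bash
python3 - <<'E'
from h import *
c=cam("wrist"); cv2.imwrite("pics/hub3.png",c["im"])
a=topview(c,.4948,.1395,.050,.05,400);b=topview(c,.4948,.1395,.022,.05,400)
cv2.imwrite("pics/hub3t.png",np.hstack([a,b]))
go(.445,-.084,.13,5.8)
E
```

```text
shift mm [-216.3  -71.7   69.8] wz -0.0 | j6 100 z [0.4946 0.1384 0.1997] tilt [-0.001 -0.   ]
```

View pics/hub3t.png

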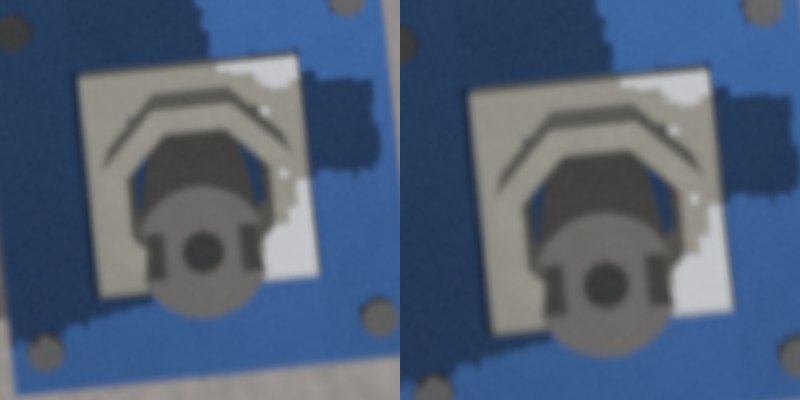

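```bash
cat >> h.py <<'E'
def plate(c,x,y,z=.009,half=.05,n=400,save=None):
    v=topview(c,x,y,z,half,n); H,S,V=cv2.split(cv2.cvtColor(v,cv2.COLOR_BGR2HSV))
    red=((H<8)|(H>172))&(S>110); m=(((H<27)|(H>172))&(S>90)&(V>40)).astype(np.uint8)
    cs=cv2.findContours(m,cv2.RETR_EXTERNAL,cv2.CHAIN_APPROX_NONE)[0]
    h=cv2.convexHull(max(cs,key=cv2.contourArea)); M=cv2.moments(h); s=2*half/n
    u=np.array([M["m10"],M["m01"]])/M["m00"]
    fill=cv2.fillPoly(np.zeros_like(m),[h],1); r=np.argwhere(red&(fill>0))[:,::-1]-u
    k=np.hypot(*r.T)*s<.02
    d=r[k]; a=np.degrees(np.angle(np.mean((d[:,0]-1j*d[:,1])**2))/2) if k.any() else None
    W=[x+(u[0]+.5)*s-half, y-((u[1]+.5)*s-half)]
    w=np.ptp(h.reshape(-1,2),0)*s*1000
    print("plate xy",np.round(W,4),"yaw",a,"size",w,"area mm2",M["m00"]*s*s*1e6,"red",k.sum())
    if save: cv2.imwrite(save,v)
    return W,a
E
```

{"api": "apply_moves", "payload": {"targets": "-0.216 -0.072 0.07 0 0 0 1;-0.216 -0.072 0.07 0 0 0 1;-0.216 -0.072 0.07 0 0 0 1;-0.216 -0.072 0.07 0 0 0 1;-0.216 -0.072 0.07 0 0 0 1;-0.216 -0.072 0.07 0 0 0 1;-0.216 -0.072 0.07 0 0 0 1;-0.216 -0.072 0.07 0 0 0 1"}}

```text
clock: 8.8
eef_pos: [0.4448, -0.083, 0.1299]
eef_rot: [[-0.101, 0.995, -0.001], [0.995, 0.101, 0.0], [0.0, -0.001, -1.0]]
contact_force: [-0.3, 0.6, -0.4]
grip_width: 0.0859
gripper_force: 0.0
```

```bash
python3 - <<'E'
from h import *
c=cam("wrist")
(x,y),a=plate(c,.445,-.084,save="pics/p1.png")
for k in range(-2,2): go(x,y,0,a+45*k)
E
```

```text
plate xy [ 0.4465 -0.0824] yaw -52.00133334765046 size [49.5 50.5] area mm2 1941.0 red 182
shift mm [  0.3   1.6 130.1] wz -32.1 | j6 74 z [ 0.445  -0.0828  0.1301] tilt [-0.  0.]
shift mm [  0.3   1.6 130.1] wz -77.1 | j6 74 z [ 0.445  -0.0828  0.1301] tilt [-0.  0.]
shift mm [  0.3   1.6 130.1] wz 57.9 | j6 74 z [ 0.445  -0.0828  0.1301] tilt [-0.  0.]
shift mm [  0.3   1.6 130.1] wz 12.9 | j6 74 z [ 0.445  -0.0828  0.1301] tilt [-0.  0.]
```

View pics/p1.png

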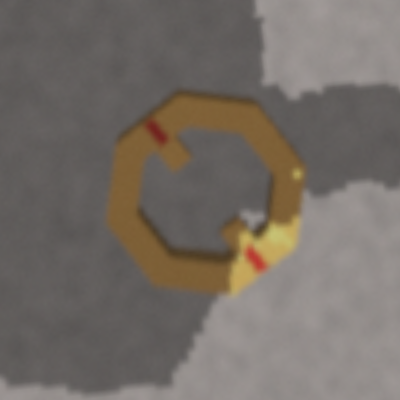

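{"api": "apply_moves", "payload": {"targets": "0 0.002 0.04 0 0 8 1;0 0.002 0.08 0 0 13 1;0 0.002 0.11 0 0 13 1;0 0.002 0.129 0 0 13 1;0 0.002 0.129 0 0 13 1;0 0.002 0.129 0 0 13 0.3;0 0.002 0.129 0 0 13 0.3;0 0.002 0.129 0 0 13 0.3;0 0.002 0.129 0 0 13 0.3;0 0.002 0.129 0 0 13 0.3;0 0.002 0.129 0 0 13 0.3;0 0.002 0.129 0 0 13 0.3", "force": 40}}

```text
clock: 10.05
eef_pos: [0.4479, -0.0835, 0.0028]
eef_rot: [[0.125, 0.992, 0.002], [0.992, -0.125, -0.0], [0.0, 0.002, -1.0]]
contact_force: [-3.3, 2.6, 14.6]
grip_width: 0.0463
gripper_force: 38.8
```

```bash
python3 -c "
from h import *
s=bot.get_state();print(s['grip_width'],s['gripper_force'],s['contact_force'])
R=np.array(s['eef_rot']);print(R[:,1]); go(.4948,.1395,.13,50.9)"
```

```text
0.046317703436991244 38.81714763119817 [-3.25199028  2.64619008 14.57762714]
[ 0.99211064 -0.12534312  0.00236276]
shift mm [ 227.1   18.9 -127.1] wz -58.1 | j6 87 z [ 0.4479 -0.0835  0.0028] tilt [ 0.002 -0.   ]
```

{"api": "apply_moves", "payload": {"targets": "0 0 -0.03 0 0 0 0.3;0 0 -0.08 0 0 0 0.3;0 0 -0.127 0 0 0 0.3;0.04 0.004 -0.127 0 0 -8 0.3;0.08 0.007 -0.127 0 0 -16 0.3;0.12 0.01 -0.127 0 0 -24 0.3;0.16 0.013 -0.127 0 0 -32 0.3;0.2 0.017 -0.127 0 0 -40 0.3;0.227 0.019 -0.127 0 0 -48 0.3;0.227 0.019 -0.127 0 0 -56 0.3;0.227 0.019 -0.127 0 0 -58 0.3;0.227 0.019 -0.127 0 0 -58 0.3"}}

```text
clock: 11.25
eef_pos: [0.4944, 0.1397, 0.1291]
eef_rot: [[-0.775, 0.631, 0.001], [0.631, 0.775, 0.0], [-0.001, 0.001, -1.0]]
contact_force: [0.2, 0.4, -0.9]
grip_width: 0.046
gripper_force: 42.2
```

```bash
python3 - <<'E'
from h import *
go(.4948,.1395,.07,50.9)
c=cam("wrist"); z=bot.get_state()["eef_pos"][2]
plate(c,.4948,.1395,z+.0065)
cv2.imwrite("pics/p1b.png",c["im"])
E
```

```text
shift mm [-0.4  0.1 59.1] wz -0.1 | j6 55 z [0.4944 0.1397 0.1291] tilt [0.001 0.   ]
plate xy [0.4938 0.1408] yaw 6.746060457672933 size [50.75 50.25] area mm2 1973.3437499999998 red 275
```

View pics/p1b.png

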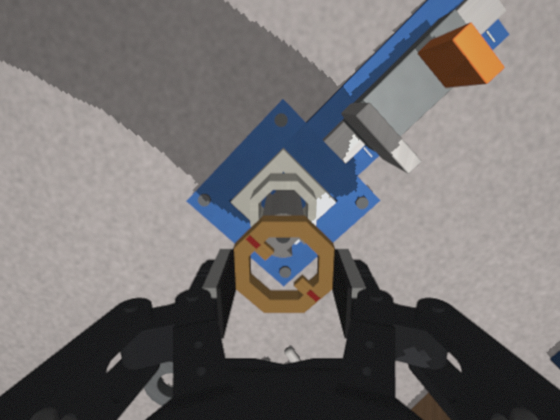

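{"api": "apply_moves", "payload": {"targets": "-0.0015 0 0.015 0 0 0 0.3;-0.0015 0 0.03 0 0 0 0.3;-0.0015 0 0.036 0 0 0 0.3;-0.0015 0 0.042 0 0 0 0.3;-0.0015 0 0.045 0 0 0 0.3;-0.0015 0 0.045 0 0 0 0.3"}}

```text
clock: 11.9
eef_pos: [0.4954, 0.1384, 0.0834]
eef_rot: [[-0.775, 0.632, 0.0], [0.632, 0.775, -0.0], [-0.0, 0.0, -1.0]]
contact_force: [0.1, -0.1, -0.5]
grip_width: 0.0461
gripper_force: 42.2
```

{"api": "apply_moves", "payload": {"targets": "0 0 0.01 0 0 0 0.3;0 0 0.02 0 0 0 0.3;0 0 0.025 0 0 0 0.3;0 0 0.028 0 0 0 0.3;0 0 0.03 0 0 0 0.3;0 0 0.031 0 0 0 0.3;0 0 0.031 0 0 0 0.3"}}

```text
clock: 12.6
eef_pos: [0.4955, 0.1384, 0.0529]
eef_rot: [[-0.775, 0.632, 0.001], [0.632, 0.775, 0.0], [-0.0, 0.0, -1.0]]
contact_force: [-4.3, -1.6, 6.9]
grip_width: 0.0463
gripper_force: 43.1
```

{"api": "apply_moves", "payload": {"targets": "0 0 0 0 0 0 0.6;0 0 0 0 0 0 1;0 0 0 0 0 0 1;0 0 0 0 0 0 1;0 0 -0.04 0 0 0 1;0 0 -0.09 0 0 0 1;0 0 -0.13 0 0 0 1;0 0 -0.13 0 0 0 1"}}

```text
clock: 13.4
eef_pos: [0.4978, 0.1391, 0.1876]
eef_rot: [[-0.775, 0.632, 0.008], [0.632, 0.775, 0.002], [-0.005, 0.006, -1.0]]
contact_force: [1.5, 0.4, -1.6]
grip_width: 0.0856
gripper_force: 0.0
```

```bash
python3 - <<'E'
from h import *
c=cam("wrist"); plate(c,.4948,.1395,.059,save="pics/p1c.png")
go(.588,-.243,.14,5.8)
E
```

```text
plate xy [0.4948 0.1397] yaw 9.837118528402943 size [49.25 48.5 ] area mm2 1818.1875000000002 red 127
shift mm [-311.8 -238.4   44.7] wz 45.0 | j6 55 z [0.4969 0.1388 0.1848] tilt [0.005 0.001]
```

View pics/p1c.png

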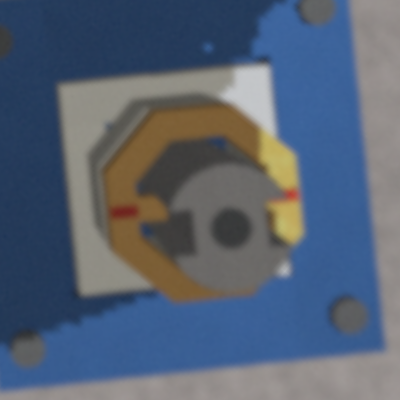

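{"api": "apply_moves", "payload": {"targets": "-0.312 -0.238 0.045 0 0 45 1;-0.312 -0.238 0.045 0 0 45 1;-0.312 -0.238 0.045 0 0 45 1;-0.312 -0.238 0.045 0 0 45 1;-0.312 -0.238 0.045 0 0 45 1;-0.312 -0.238 0.045 0 0 45 1;-0.312 -0.238 0.045 0 0 45 1;-0.312 -0.238 0.045 0 0 45 1;-0.312 -0.238 0.045 0 0 45 1;-0.312 -0.238 0.045 0 0 45 1;-0.312 -0.238 0.045 0 0 45 1;-0.312 -0.238 0.045 0 0 45 1"}}

```text
clock: 14.65
eef_pos: [0.5866, -0.2421, 0.1374]
eef_rot: [[-0.102, 0.995, -0.0], [0.995, 0.102, 0.0], [0.0, -0.0, -1.0]]
contact_force: [0.1, -0.3, 0.4]
grip_width: 0.0851
gripper_force: 0.0
```

```bash
python3 - <<'E'
from h import *
c=cam("wrist")
(x,y),a=plate(c,.588,-.243,save="pics/p2.png")
for k in range(-2,2): go(x,y,.003,a+45*k)
E
```

```text
plate xy [ 0.5888 -0.2411] yaw -16.664452367243463 size [51.   51.75] area mm2 1937.96875 red 177
shift mm [  0.8   2.1 134.5] wz -67.5 | j6 62 z [ 0.5867 -0.2421  0.1375] tilt [0. 0.]
shift mm [  0.8   2.1 134.5] wz 67.5 | j6 62 z [ 0.5867 -0.2421  0.1375] tilt [0. 0.]
shift mm [  0.8   2.1 134.5] wz 22.5 | j6 62 z [ 0.5867 -0.2421  0.1375] tilt [0. 0.]
shift mm [  0.8   2.1 134.5] wz -22.5 | j6 62 z [ 0.5867 -0.2421  0.1375] tilt [0. 0.]
```

{"api": "apply_moves", "payload": {"targets": "0.001 0.002 0.04 0 0 8 1;0.001 0.002 0.08 0 0 16 1;0.001 0.002 0.11 0 0 22.5 1;0.001 0.002 0.134 0 0 22.5 1;0.001 0.002 0.134 0 0 22.5 1;0.001 0.002 0.134 0 0 22.5 0.3;0.001 0.002 0.134 0 0 22.5 0.3;0.001 0.002 0.134 0 0 22.5 0.3;0.001 0.002 0.134 0 0 22.5 0.3;0.001 0.002 0.134 0 0 22.5 0.3;0.001 0.002 0.134 0 0 22.5 0.3;0.001 0.002 0.134 0 0 22.5 0.3", "force": 40}}

```text
clock: 15.9
eef_pos: [0.5897, -0.2423, 0.0055]
eef_rot: [[0.287, 0.958, 0.003], [0.958, -0.287, -0.001], [-0.0, 0.003, -1.0]]
contact_force: [-3.0, 2.1, 12.9]
grip_width: 0.0451
gripper_force: 38.9
```

```bash
python3 -c "
from h import *
s=bot.get_state()
R=np.array(s['eef_rot']);print('plate in tool',R.T@(np.array([.5888,-.2411,.003])-s['eef_pos'])); go(.4948,.1395,.15,5.85)"
```

```text
plate in tool [ 0.0009341  -0.00122224  0.00253053]
shift mm [ 338.5 -200.1 -145.1] wz -22.5 | j6 84 z [ 0.5897 -0.2423  0.0055] tilt [ 0.003 -0.001]
```

{"api": "apply_moves", "payload": {"targets": "0 0 0 0 0 0 0.7;0 0 0 0 0 0 0.7;0 0 0.003 0 0 0 0.7;0 0 0.005 0 0 0 0.7;0 0 0.005 0 0 0 0.7;0 0 0.005 0 0 0 0.3;0 0 0.005 0 0 0 0.3;0 0 0.005 0 0 0 0.3;0 0 0.005 0 0 0 0.3;0 0 0.005 0 0 0 0.3;0 0 0.005 0 0 0 0.3"}}

```text
clock: 17.0
eef_pos: [0.5887, -0.2421, -0.0015]
eef_rot: [[0.287, 0.958, 0.0], [0.958, -0.287, -0.0], [-0.0, 0.0, -1.0]]
contact_force: [-1.1, 0.7, 4.8]
grip_width: 0.0467
gripper_force: 41.7
```

```bash
python3 -c "
from h import *
s=bot.get_state()
R=np.array(s['eef_rot']);print('plate in tool',R.T@(np.array([.5888,-.2411,.003])-s['eef_pos'])); go(.4948,.1395,.15,5.85)"
```

```text
plate in tool [ 0.00097378 -0.00015138 -0.00454506]
shift mm [ 338.5 -199.6 -151.6] wz -22.6 | j6 84 z [ 0.5887 -0.2421 -0.0015] tilt [ 0. -0.]
```

{"api": "apply_moves", "payload": {"targets": "0 0 -0.03 0 0 0 0.3;0 0 -0.07 0 0 0 0.3;0 0 -0.11 0 0 0 0.3;0 0 -0.152 0 0 0 0.3;0.042 -0.025 -0.152 0 0 -6 0.3;0.085 -0.05 -0.152 0 0 -12 0.3;0.127 -0.075 -0.152 0 0 -18 0.3;0.17 -0.1 -0.152 0 0 -22.5 0.3;0.212 -0.125 -0.152 0 0 -22.5 0.3;0.254 -0.15 -0.152 0 0 -22.5 0.3;0.296 -0.175 -0.152 0 0 -22.5 0.3;0.3375 -0.2 -0.152 0 0 -22.5 0.3"}}

```text
clock: 18.2
eef_pos: [0.4932, 0.1404, 0.1503]
eef_rot: [[-0.101, 0.995, 0.0], [0.995, 0.101, 0.0], [0.0, 0.0, -1.0]]
contact_force: [1.9, -0.1, -0.9]
grip_width: 0.0466
gripper_force: 41.7
```

{"api": "apply_moves", "payload": {"targets": "0 0 0 0 0 0 0.3;0 0 0.02 0 0 0 0.3;0 0 0.02 0 0 0 0.3;0 0 0.02 0 0 0 0.3"}}

```text
clock: 18.6
eef_pos: [0.4938, 0.1382, 0.1303]
eef_rot: [[-0.1, 0.995, -0.001], [0.995, 0.1, -0.0], [-0.0, -0.001, -1.0]]
contact_force: [-0.3, 0.2, -0.9]
grip_width: 0.047
gripper_force: 41.7
```

```bash
python3 - <<'E'
from h import *
go(.4948,.1395,.083,5.85)
c=cam("wrist"); s=bot.get_state()
(x,y),a=plate(c,.4948,.1395,s["eef_pos"][2]+.0105)
print("in tool",(np.array(s["eef_rot"]).T@(np.array([x,y,0])-s["eef_pos"]))[:2])
E
```

```text
shift mm [ 1.2  1.2 47.3] wz -0.1 | j6 100 z [0.4938 0.1382 0.1303] tilt [-0.001 -0.   ]
plate xy [0.4939 0.1466] yaw 0.2063806051925175 size [49.  68.5] area mm2 2552.03125 red 123
in tool [0.00839105 0.00054315]
```

{"api": "apply_moves", "payload": {"targets": "0 0.001 0.015 0 0 0 0.3;0 0.001 0.03 0 0 0 0.3;0 0.001 0.038 0 0 0 0.3;0 0.001 0.044 0 0 0 0.3;0 0.001 0.047 0 0 0 0.3;0 0.001 0.047 0 0 0 0.3"}}

```text
clock: 19.25
eef_pos: [0.4951, 0.1387, 0.0834]
eef_rot: [[-0.101, 0.995, -0.0], [0.995, 0.101, -0.0], [-0.0, -0.0, -1.0]]
contact_force: [-0.6, -0.3, -0.6]
grip_width: 0.0465
gripper_force: 41.7
```

{"api": "apply_moves", "payload": {"targets": "0 0 0.01 0 0 0 0.3;0 0 0.018 0 0 0 0.3;0 0 0.023 0 0 0 0.3;0 0 0.026 0 0 0 0.3;0 0 0.026 0 0 0 0.3"}}

```text
clock: 19.75
eef_pos: [0.4949, 0.1388, 0.0575]
eef_rot: [[-0.101, 0.995, -0.0], [0.995, 0.101, -0.0], [-0.0, -0.0, -1.0]]
contact_force: [-3.4, -0.6, 3.6]
grip_width: 0.0467
gripper_force: 42.3
```

{"api": "apply_moves", "payload": {"targets": "0 0 0 0 0 0 0.6;0 0 0 0 0 0 1;0 0 0 0 0 0 1;0 0 0 0 0 0 1;0 0 -0.04 0 0 0 1;0 0 -0.09 0 0 0 1;0 0 -0.13 0 0 0 1;0 0 -0.13 0 0 0 1;0 0 -0.13 0 0 0 1"}}

```text
clock: 20.65
eef_pos: [0.4956, 0.1389, 0.1879]
eef_rot: [[-0.101, 0.995, 0.002], [0.995, 0.101, 0.0], [0.0, 0.002, -1.0]]
contact_force: [0.2, 0.1, -0.1]
grip_width: 0.0853
gripper_force: 0.0
```

```bash
python3 - <<'E'
from h import *
c=cam("wrist"); plate(c,.4948,.1395,.068,save="pics/p2c.png")
go(.567,-.346,.13,5.8)
c=cam("scene"); cv2.imwrite("pics/sc2.png",c["im"])
H,S,V=cv2.split(cv2.cvtColor(c["im"],cv2.COLOR_BGR2HSV)); m=((H>12)&(H<26)&(S>140)&(V>80)).astype(np.uint8)
k,l,st,ce=cv2.connectedComponentsWithStats(m)
for q in st[1:]:
    if 60<q[4]<400: print(q.tolist(),np.round(toW(c,[q[0]+q[2]/2-.5,q[1]+q[3]/2-.5],.005)[0],3))
E
```

```text
plate xy [0.4953 0.1403] yaw 5.8669455855546 size [48.25 50.75] area mm2 1921.3125 red 191
shift mm [-489.5   22.8   56.8] wz -0.0 | j6 100 z [0.4949 0.1387 0.1868] tilt [-0. -0.]
[54, 0, 31, 16, 202] [-0.613 -0.31   0.005]
[427, 168, 23, 22, 173] [0.534 0.478 0.005]
[306, 189, 20, 15, 79] [0.463 0.158 0.005]
[93, 244, 21, 19, 173] [ 0.422 -0.365  0.005]
[113, 295, 23, 22, 216] [ 0.567 -0.346  0.005]
```

{"api": "apply_moves", "payload": {"targets": "-0.1 0.005 0 0 0 0 1;-0.489 0.023 0.05 0 0 0 1;-0.489 0.023 0.05 0 0 0 1;-0.489 0.023 0.05 0 0 0 1;-0.489 0.023 0.05 0 0 0 1;-0.489 0.023 0.05 0 0 0 1;-0.489 0.023 0.05 0 0 0 1;-0.489 0.023 0.05 0 0 0 1;-0.489 0.023 0.05 0 0 0 1;-0.489 0.023 0.05 0 0 0 1;-0.489 0.023 0.05 0 0 0 1;-0.489 0.023 0.05 0 0 0 1"}}

```text
clock: 21.95
eef_pos: [0.5663, -0.3457, 0.1352]
eef_rot: [[-0.099, 0.995, -0.003], [0.995, 0.099, 0.002], [0.002, -0.002, -1.0]]
contact_force: [-0.1, 0.6, -0.0]
grip_width: 0.0853
gripper_force: 0.0
```

{"api": "apply_moves", "payload": {"targets": "0 0 0 0 0 0 1;0 0 0 0 0 0 1"}}

```text
clock: 22.15
eef_pos: [0.5673, -0.3442, 0.1373]
eef_rot: [[-0.102, 0.995, -0.0], [0.995, 0.102, 0.0], [0.0, -0.0, -1.0]]
contact_force: [-0.6, 0.5, -0.0]
grip_width: 0.0854
gripper_force: 0.0
```

```bash
python3 - <<'E'
from h import *
c=cam("wrist")
(x,y),a=plate(c,.567,-.346,save="pics/p3.png")
for k in range(-2,2): go(x,y,-.0015,a+45*k)
E
```

```text
plate xy [ 0.5667 -0.3442] yaw -9.935680400477441 size [50.25 51.  ] area mm2 1938.4062500000002 red 182
shift mm [  0.2  -0.7 139.1] wz -74.2 | j6 53 z [ 0.5674 -0.3443  0.1376] tilt [0. 0.]
shift mm [  0.2  -0.7 139.1] wz 60.8 | j6 53 z [ 0.5674 -0.3443  0.1376] tilt [0. 0.]
shift mm [  0.2  -0.7 139.1] wz 15.8 | j6 53 z [ 0.5674 -0.3443  0.1376] tilt [0. 0.]
shift mm [  0.2  -0.7 139.1] wz -29.2 | j6 53 z [ 0.5674 -0.3443  0.1376] tilt [0. 0.]
```

{"api": "apply_moves", "payload": {"targets": "0.001 -0.0005 0.04 0 0 8 1;0.001 -0.0005 0.08 0 0 15.8 1;0.001 -0.0005 0.115 0 0 15.8 1;0.001 -0.0005 0.134 0 0 15.8 0.75;0.001 -0.0005 0.1395 0 0 15.8 0.75;0.001 -0.0005 0.1395 0 0 15.8 0.75;0.001 -0.0005 0.1395 0 0 15.8 0.3;0.001 -0.0005 0.1395 0 0 15.8 0.3;0.001 -0.0005 0.1395 0 0 15.8 0.3;0.001 -0.0005 0.1395 0 0 15.8 0.3;0.001 -0.0005 0.1395 0 0 15.8 0.3;0.001 -0.0005 0.1395 0 0 15.8 0.3", "force": 40}}

```text
clock: 23.4
eef_pos: [0.5677, -0.3448, -0.0002]
eef_rot: [[0.174, 0.985, 0.002], [0.985, -0.174, -0.001], [-0.001, 0.003, -1.0]]
contact_force: [-1.1, 3.0, 7.8]
grip_width: 0.0464
gripper_force: 41.8
```

```bash
python3 -c "
from h import *
s=bot.get_state()
R=np.array(s['eef_rot']);print('plate in tool',R.T@(np.array([.5667,-.3442,.003])-s['eef_pos'])); go(.4948,.1395,.15,5.85)"
```

```text
plate in tool [ 0.00044682 -0.00104806 -0.0031686 ]
shift mm [ 464.2 -155.5 -150.9] wz -15.8 | j6 69 z [ 5.677e-01 -3.448e-01 -2.000e-04] tilt [ 0.002 -0.001]
```

{"api": "apply_moves", "payload": {"targets": "0 0 -0.03 0 0 0 0.3;0 0 -0.07 0 0 0 0.3;0 0 -0.11 0 0 0 0.3;0 0 -0.151 0 0 0 0.3;0.042 -0.014 -0.151 0 0 -4 0.3;0.084 -0.028 -0.151 0 0 -8 0.3;0.126 -0.042 -0.151 0 0 -12 0.3;0.168 -0.056 -0.151 0 0 -15.8 0.3;0.21 -0.07 -0.151 0 0 -15.8 0.3;0.252 -0.084 -0.151 0 0 -15.8 0.3;0.294 -0.098 -0.151 0 0 -15.8 0.3;0.336 -0.112 -0.151 0 0 -15.8 0.3"}}

```text
clock: 24.6
eef_pos: [0.5147, 0.0076, 0.1501]
eef_rot: [[-0.101, 0.995, 0.002], [0.995, 0.101, 0.0], [-0.0, 0.002, -1.0]]
contact_force: [-0.1, 0.8, -1.3]
grip_width: 0.0465
gripper_force: 41.9
```

```bash
python3 -c "
from h import *
go(.4948,.1395,.13,5.85)"
```

```text
shift mm [133.3  -6.5  20.1] wz -0.1 | j6 85 z [0.5147 0.0076 0.1501] tilt [0.002 0.   ]
```

{"api": "apply_moves", "payload": {"targets": "0.044 -0.002 0 0 0 0 0.3;0.088 -0.004 0 0 0 0 0.3;0.12 -0.0055 0 0 0 0 0.3;0.1325 -0.0065 0.01 0 0 0 0.3;0.1325 -0.0065 0.02 0 0 0 0.3;0.1325 -0.0065 0.02 0 0 0 0.3;0.1325 -0.0065 0.02 0 0 0 0.3"}}

```text
clock: 25.3
eef_pos: [0.495, 0.1359, 0.1288]
eef_rot: [[-0.1, 0.995, -0.0], [0.995, 0.1, -0.0], [-0.0, -0.0, -1.0]]
contact_force: [0.9, -0.0, -1.1]
grip_width: 0.0465
gripper_force: 41.9
```

```bash
python3 -c "
from h import *
go(.4948,.1395,.083,5.85)"
```

```text
shift mm [ 3.6  0.2 45.8] wz -0.1 | j6 100 z [0.495  0.1359 0.1288] tilt [-0. -0.]
```

{"api": "apply_moves", "payload": {"targets": "0.003 0 0.015 0 0 0 0.3;0.003 0 0.025 0 0 0 0.3;0.003 0 0.025 0 0 0 0.3;0.003 0 0.035 0 0 0 0.3;0.003 0 0.042 0 0 0 0.3;0.003 0 0.046 0 0 0 0.3;0.003 0 0.046 0 0 0 0.3"}}

```text
clock: 26.0
eef_pos: [0.4943, 0.1399, 0.0822]
eef_rot: [[-0.101, 0.995, -0.001], [0.995, 0.101, -0.0], [-0.0, -0.001, -1.0]]
contact_force: [0.3, 0.4, -1.2]
grip_width: 0.0464
gripper_force: 41.9
```

{"api": "apply_moves", "payload": {"targets": "0 0 0.005 0 0 0 0.3;0 0 0.01 0 0 0 0.3;0 0 0.014 0 0 0 0.3;0 0 0.0165 0 0 0 0.3;0 0 0.0165 0 0 0 0.3"}}

```text
clock: 26.5
eef_pos: [0.4947, 0.1401, 0.0677]
eef_rot: [[-0.101, 0.995, 0.001], [0.995, 0.101, 0.0], [0.0, 0.001, -1.0]]
contact_force: [-9.7, -2.9, 27.0]
grip_width: 0.0463
gripper_force: 44.9
```

{"api": "apply_moves", "payload": {"targets": "0 0 -0.001 0 0 0 0.3;0 0 -0.001 0 0 0 0.6;0 0 -0.001 0 0 0 1;0 0 -0.001 0 0 0 1;0 0 -0.001 0 0 0 1;0 0 -0.04 0 0 0 1;0 0 -0.09 0 0 0 1;0 0 -0.12 0 0 0 1;0 0 -0.12 0 0 0 1;0 0 -0.12 0 0 0 1"}}

```text
clock: 27.5
eef_pos: [0.495, 0.1401, 0.1866]
eef_rot: [[-0.101, 0.995, 0.001], [0.995, 0.101, 0.0], [0.0, 0.001, -1.0]]
contact_force: [0.0, -0.2, 0.2]
grip_width: 0.0852
gripper_force: 0.0
```

```bash
python3 - <<'E'
from h import *
c=cam("wrist"); plate(c,.4948,.1395,.077,save="pics/p3c.png")
go(.422,-.365,.13,5.8)
E
```

```text
plate xy [0.4951 0.1415] yaw 5.798476302045691 size [48.5 51.5] area mm2 1954.03125 red 191
shift mm [-495.1 -122.9   55.8] wz -0.0 | j6 100 z [0.4944 0.14   0.1857] tilt [-0.001 -0.   ]
```

{"api": "apply_moves", "payload": {"targets": "-0.04 -0.01 0 0 0 0 1;-0.1 -0.025 0 0 0 0 1;-0.495 -0.123 0.05 0 0 0 1;-0.495 -0.123 0.05 0 0 0 1;-0.495 -0.123 0.05 0 0 0 1;-0.495 -0.123 0.05 0 0 0 1;-0.495 -0.123 0.05 0 0 0 1;-0.495 -0.123 0.05 0 0 0 1;-0.495 -0.123 0.05 0 0 0 1;-0.495 -0.123 0.05 0 0 0 1;-0.495 -0.123 0.05 0 0 0 1;-0.495 -0.123 0.05 0 0 0 1"}}

```text
clock: 28.75
eef_pos: [0.4205, -0.3669, 0.134]
eef_rot: [[-0.098, 0.995, -0.003], [0.995, 0.098, 0.002], [0.002, -0.002, -1.0]]
contact_force: [-1.1, 0.7, -0.5]
grip_width: 0.0853
gripper_force: 0.0
```

```bash
python3 - <<'E'
from h import *
go(.422,-.365,.13,5.8)
c=cam("wrist")
(x,y),a=plate(c,.422,-.365,save="pics/p4.png")
for k in range(-2,2): go(x,y,-.0015,a+45*k)
E
```

```text
shift mm [1.7 1.7 4. ] wz -0.2 | j6 43 z [ 0.4205 -0.3669  0.134 ] tilt [-0.003  0.002]
plate xy [ 0.4228 -0.3629] yaw 10.287941551749961 size [49.5  50.75] area mm2 1929.0625000000002 red 188
shift mm [  1.9   2.3 135.9] wz 85.4 | j6 43 z [ 0.421  -0.3653  0.1344] tilt [-0.002  0.002]
shift mm [  1.9   2.3 135.9] wz 40.4 | j6 43 z [ 0.421  -0.3653  0.1344] tilt [-0.002  0.002]
shift mm [  1.9   2.3 135.9] wz -4.6 | j6 43 z [ 0.421  -0.3653  0.1344] tilt [-0.002  0.002]
shift mm [  1.9   2.3 135.9] wz -49.6 | j6 43 z [ 0.421  -0.3653  0.1344] tilt [-0.002  0.002]
```

{"api": "apply_moves", "payload": {"targets": "0.001 0.002 0.04 0 0 -4.6 1;0.001 0.002 0.04 0 0 -4.6 1;0.001 0.002 0.04 0 0 -4.6 1"}}

```text
clock: 29.1
eef_pos: [0.4237, -0.3623, 0.0962]
eef_rot: [[-0.179, 0.984, -0.002], [0.984, 0.179, 0.002], [0.002, -0.001, -1.0]]
contact_force: [-0.2, 0.6, -0.3]
grip_width: 0.0852
gripper_force: 0.0
```

```bash
python3 - <<'E'
from h import *
c=cam("wrist")
(x,y),a=plate(c,.422,-.365,save="pics/p4.png")
go(x,y,-.0015,a)
E
```

```text
plate xy [ 0.4228 -0.3631] yaw 10.312502866224348 size [50.   51.75] area mm2 1953.2500000000002 red 214
shift mm [ 0.1 -1.5 98.7] wz 0.0 | j6 39 z [ 0.4243 -0.363   0.0972] tilt [-0.  0.]
```

{"api": "apply_moves", "payload": {"targets": "0 -0.0015 0.04 0 0 0 1;0 -0.0015 0.075 0 0 0 1;0 -0.0015 0.094 0 0 0 0.75;0 -0.0015 0.099 0 0 0 0.75;0 -0.0015 0.099 0 0 0 0.75;0 -0.0015 0.099 0 0 0 0.3;0 -0.0015 0.099 0 0 0 0.3;0 -0.0015 0.099 0 0 0 0.3;0 -0.0015 0.099 0 0 0 0.3;0 -0.0015 0.099 0 0 0 0.3;0 -0.0015 0.099 0 0 0 0.3", "force": 40}}

```text
clock: 30.25
eef_pos: [0.4236, -0.3647, -0.0006]
eef_rot: [[-0.18, 0.984, 0.002], [0.984, 0.18, -0.002], [-0.002, 0.002, -1.0]]
contact_force: [-1.2, 1.5, 8.5]
grip_width: 0.0466
gripper_force: 40.2
```

```bash
python3 -c "
from h import *
s=bot.get_state()
R=np.array(s['eef_rot']);print('plate in tool',R.T@(np.array([.4228,-.3631,.003])-s['eef_pos'])); go(.4948,.1395,.15,5.85)"
```

```text
plate in tool [ 0.00167964 -0.00054167 -0.00356728]
shift mm [ 482.8  161.1 -151.3] wz 4.5 | j6 39 z [ 0.4236 -0.3647 -0.0006] tilt [ 0.002 -0.002]
```

{"api": "apply_moves", "payload": {"targets": "0 0 -0.03 0 0 0 0.3;0 0 -0.07 0 0 0 0.3;0 0 -0.11 0 0 0 0.3;0 0 -0.151 0 0 0 0.3;0.042 0.014 -0.151 0 0 2 0.3;0.084 0.028 -0.151 0 0 4.5 0.3;0.126 0.042 -0.151 0 0 4.5 0.3;0.168 0.056 -0.151 0 0 4.5 0.3;0.21 0.07 -0.151 0 0 4.5 0.3;0.252 0.084 -0.151 0 0 4.5 0.3;0.294 0.098 -0.151 0 0 4.5 0.3;0.336 0.112 -0.151 0 0 4.5 0.3"}}

```text
clock: 31.45
eef_pos: [0.4726, -0.0114, 0.1499]
eef_rot: [[-0.102, 0.995, 0.002], [0.995, 0.102, -0.0], [-0.0, 0.002, -1.0]]
contact_force: [0.3, 0.3, -0.8]
grip_width: 0.0469
gripper_force: 42.8
```

```bash
python3 -c "
from h import *
go(.4948,.1385,.13,5.85)"
```

```text
shift mm [146.9  37.3  20. ] wz 0.0 | j6 83 z [ 0.4726 -0.0114  0.1499] tilt [ 0.002 -0.   ]
```

{"api": "apply_moves", "payload": {"targets": "0.042 0.011 0 0 0 0 0.3;0.084 0.022 0 0 0 0 0.3;0.12 0.031 0 0 0 0 0.3;0.145 0.037 0.01 0 0 0 0.3;0.147 0.037 0.02 0 0 0 0.3;0.147 0.037 0.02 0 0 0 0.3;0.147 0.037 0.02 0 0 0 0.3;0.147 0.037 0.02 0 0 0 0.3"}}

```text
clock: 32.25
eef_pos: [0.4942, 0.136, 0.1292]
eef_rot: [[-0.101, 0.995, 0.001], [0.995, 0.101, 0.0], [0.0, 0.001, -1.0]]
contact_force: [1.2, -0.5, -1.9]
grip_width: 0.0466
gripper_force: 42.7
```

```bash
python3 -c "
from h import *
go(.4948,.1380,.083,5.85)"
```

```text
shift mm [ 1.9  0.8 46.2] wz -0.0 | j6 100 z [0.4942 0.136  0.1292] tilt [0.001 0.   ]
```

{"api": "apply_moves", "payload": {"targets": "0.002 0.001 0.015 0 0 0 0.3;0.002 0.001 0.025 0 0 0 0.3;0.002 0.001 0.025 0 0 0 0.3;0.002 0.001 0.034 0 0 0 0.3;0.002 0.001 0.04 0 0 0 0.3;0.002 0.001 0.044 0 0 0 0.3;0.002 0.001 0.044 0 0 0 0.3"}}

```text
clock: 32.95
eef_pos: [0.4944, 0.1388, 0.0838]
eef_rot: [[-0.103, 0.995, -0.001], [0.995, 0.103, -0.0], [-0.0, -0.001, -1.0]]
contact_force: [-0.9, -0.2, -1.0]
grip_width: 0.0467
gripper_force: 42.8
```

```bash
python3 -c "
from h import *
go(.4948,.1380,.0763,5.85)"
```

```text
shift mm [-0.8  0.3  7.5] wz 0.0 | j6 100 z [0.4944 0.1388 0.0838] tilt [-0.001 -0.   ]
```

{"api": "apply_moves", "payload": {"targets": "0 0 0.003 0 0 0 0.3;0 0 0.0055 0 0 0 0.3;0 0 0.007 0 0 0 0.3;0 0 0.008 0 0 0 0.3;0 0 0.008 0 0 0 0.3"}}

```text
clock: 33.45
eef_pos: [0.4947, 0.1389, 0.0765]
eef_rot: [[-0.103, 0.995, 0.0], [0.995, 0.103, 0.0], [0.0, 0.0, -1.0]]
contact_force: [-1.1, 0.2, 0.8]
grip_width: 0.0466
gripper_force: 42.9
```

{"api": "apply_moves", "payload": {"targets": "0 0 0 0 0 0 0.6;0 0 0 0 0 0 1;0 0 0 0 0 0 1;0 0 0 0 0 0 1;0 0 -0.04 0 0 0 1;0 0 -0.09 0 0 0 1;0 0 -0.11 0 0 0 1;0 0 -0.11 0 0 0 1;0 0 -0.11 0 0 0 1"}}

```text
clock: 34.35
eef_pos: [0.4948, 0.1389, 0.1861]
eef_rot: [[-0.103, 0.995, 0.0], [0.995, 0.103, 0.0], [0.0, 0.0, -1.0]]
contact_force: [-0.6, -0.4, -0.3]
grip_width: 0.0853
gripper_force: 0.0
```

```bash
python3 - <<'E'
from h import *
c=cam("wrist"); plate(c,.4948,.1395,.086)
v=topview(c,.4948,.1395,.086,.05,400)
go(.578,-.074,.13,5.85)
s=cam("scene"); a=s["im"][150:330,80:330]
cv2.imwrite("pics/p4c.png",np.hstack([v,cv2.resize(a,(400,400*180//250))[:400] if 0 else cv2.copyMakeBorder(cv2.resize(a,(400,288)),0,112,0,0,cv2.BORDER_CONSTANT)]))
E
```

```text
plate xy [0.4949 0.1422] yaw 6.0563182557091215 size [48.75 52.75] area mm2 2006.3124999999998 red 194
shift mm [-220.3   61.5   55.4] wz 0.0 | j6 100 z [0.4943 0.1388 0.1854] tilt [-0.001 -0.   ]
```

View pics/p4c.png

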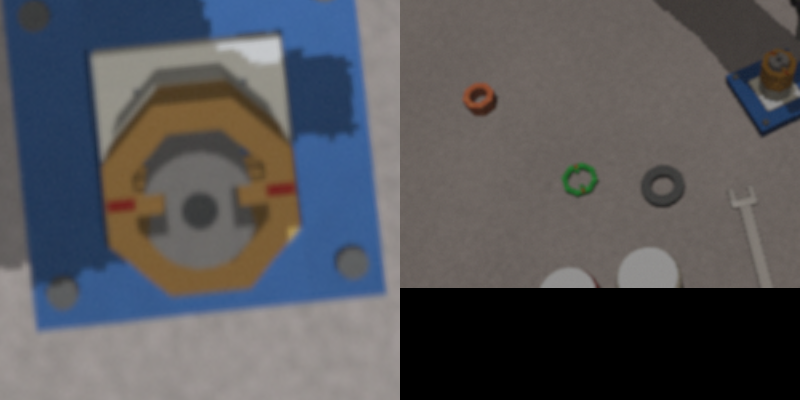

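{"api": "apply_moves", "payload": {"targets": "-0.22 0.0615 0.055 0 0 0 1;-0.22 0.0615 0.055 0 0 0 1;-0.22 0.0615 0.055 0 0 0 1;-0.22 0.0615 0.055 0 0 0 1;-0.22 0.0615 0.055 0 0 0 1;-0.22 0.0615 0.055 0 0 0 1;-0.22 0.0615 0.055 0 0 0 1;-0.22 0.0615 0.055 0 0 0 1"}}

```text
clock: 35.25
eef_pos: [0.5779, -0.0729, 0.1309]
eef_rot: [[-0.103, 0.995, -0.001], [0.995, 0.103, 0.0], [0.0, -0.001, -1.0]]
contact_force: [0.4, -0.5, -0.6]
grip_width: 0.0858
gripper_force: 0.0
```

```bash
cat >> h.py <<'E'
def disc(c,x,y,z,half=.06,n=480,r=.031):
    v=topview(c,x,y,z,half,n); s=2*half/n
    g=cv2.GaussianBlur(cv2.cvtColor(v,cv2.COLOR_BGR2GRAY),(5,5),0)
    for nm,rr in (("rim",.031),("bore",.016)):
        q=cv2.HoughCircles(g,cv2.HOUGH_GRADIENT,1,40,param1=60,param2=12,minRadius=int((rr-.002)/s),maxRadius=int((rr+.002)/s))
        for u,w,R in ([] if q is None else q[0][:2]): print(nm,np.round([x+(u+.5)*s-half,y-((w+.5)*s-half)],4),"r",round(R*s*1000,1))
    return v
E
python3 - <<'E'
from h import *
c=cam("wrist"); v=disc(c,.578,-.074,.014); cv2.imwrite("pics/cap1.png",v)
go(.578,-.074,.0,5.85)
E
```

```text
rim [ 0.5768 -0.0728] r 31.6
bore [ 0.5772 -0.0715] r 14.4
shift mm [ -1.4  -0.2 131.2] wz 0.1 | j6 77 z [ 0.5781 -0.0727  0.1312] tilt [-0.  0.]
```

View pics/cap1.png

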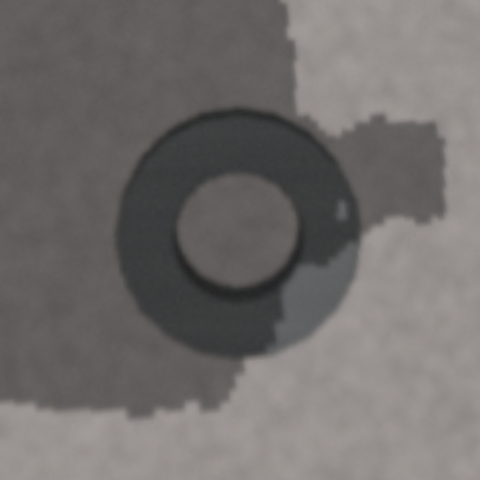

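{"api": "apply_moves", "payload": {"targets": "0 -0.0005 0.04 0 0 0 1;0 -0.0005 0.08 0 0 0 1;0 -0.0005 0.11 0 0 0 1;0 -0.0005 0.128 0 0 0 1;0 -0.0005 0.134 0 0 0 1;0 -0.0005 0.134 0 0 0 1;0 -0.0005 0.134 0 0 0 0.5;0 -0.0005 0.134 0 0 0 0.5;0 -0.0005 0.134 0 0 0 0.5;0 -0.0005 0.134 0 0 0 0.5;0 -0.0005 0.134 0 0 0 0.5;0 -0.0005 0.134 0 0 0 0.5", "force": 45}}

```text
clock: 36.5
eef_pos: [0.5789, -0.0736, -0.0006]
eef_rot: [[-0.103, 0.995, 0.002], [0.995, 0.103, -0.0], [-0.0, 0.002, -1.0]]
contact_force: [-5.0, 2.7, 15.4]
grip_width: 0.06
gripper_force: 44.9
```

```bash
python3 -c "
from h import *
s=bot.get_state()
R=np.array(s['eef_rot']);print('cap in tool',R.T@(np.array([.5777,-.0726,.0])-s['eef_pos'])); go(.4948,.1395,.15,5.85)"
```

```text
cap in tool [ 0.00113645 -0.00104156 -0.00064386]
shift mm [ 220.6  -61.3 -150.9] wz 0.1 | j6 77 z [ 0.5789 -0.0736 -0.0006] tilt [ 0.002 -0.   ]
```

{"api": "apply_moves", "payload": {"targets": "0 0 -0.03 0 0 0 0.5;0 0 -0.07 0 0 0 0.5;0 0 -0.11 0 0 0 0.5;0 0 -0.141 0 0 0 0.5;0.042 -0.012 -0.141 0 0 0 0.5;0.084 -0.023 -0.141 0 0 0 0.5;0.126 -0.035 -0.141 0 0 0 0.5;0.165 -0.046 -0.141 0 0 0 0.5;0.2 -0.056 -0.141 0 0 0 0.5;0.2195 -0.061 -0.141 0 0 0 0.5;0.2195 -0.061 -0.141 0 0 0 0.5;0.2195 -0.061 -0.141 0 0 0 0.5"}}

```text
clock: 37.7
eef_pos: [0.4949, 0.1386, 0.139]
eef_rot: [[-0.104, 0.995, 0.001], [0.995, 0.104, 0.0], [-0.0, 0.001, -1.0]]
contact_force: [-0.8, -0.2, -1.4]
grip_width: 0.06
gripper_force: 49.9
```

```bash
python3 - <<'E'
from h import *
go(.4948,.1385,.088,5.85)
c=cam("wrist"); s=bot.get_state(); v=disc(c,s["eef_pos"][0],s["eef_pos"][1],s["eef_pos"][2]+.0146); cv2.imwrite("pics/cap2.png",v)
print(s["contact_force"],s["grip_width"])
E
```

```text
shift mm [-0.1 -0.2 51. ] wz 0.1 | j6 100 z [0.4949 0.1386 0.139 ] tilt [0.001 0.   ]
rim [0.4956 0.1391] r 30.1
rim [0.5038 0.1583] r 30.4
bore [0.4956 0.1391] r 16.1
bore [0.4923 0.1701] r 15.1
[-0.06781197 -0.88192406 -2.23817306] 0.05997158624464243
```

{"api": "apply_moves", "payload": {"targets": "0 -0.0005 0.015 0 0 0 0.5;0 -0.0005 0.03 0 0 0 0.5;0 -0.0005 0.038 0 0 0 0.5;0 -0.0005 0.042 0 0 0 0.5;0 -0.0005 0.046 0 0 0 0.5;0 -0.0005 0.049 0 0 0 0.5;0 -0.0005 0.049 0 0 0 0.5"}}

```text
clock: 38.45
eef_pos: [0.4943, 0.1383, 0.0893]
eef_rot: [[-0.103, 0.995, -0.0], [0.995, 0.103, -0.0], [0.0, -0.0, -1.0]]
contact_force: [0.1, -0.5, -1.8]
grip_width: 0.06
gripper_force: 49.9
```

```bash
python3 -c "
from h import *
go(.4948,.1385,.0854,5.85)"
```

```text
shift mm [0.1 0.6 3.9] wz 0.0 | j6 100 z [0.4943 0.1383 0.0893] tilt [-0. -0.]
```

{"api": "apply_moves", "payload": {"targets": "0 0 0.002 0 0 0 0.5;0 0 0.0035 0 0 0 0.5;0 0 0.0045 0 0 0 0.5;0 0 0.0045 0 0 0 0.5"}}

```text
clock: 38.85
eef_pos: [0.4944, 0.1385, 0.0854]
eef_rot: [[-0.103, 0.995, 0.001], [0.995, 0.103, 0.0], [0.0, 0.001, -1.0]]
contact_force: [-3.2, -1.1, 7.6]
grip_width: 0.0603
gripper_force: 50.8
```

{"api": "apply_moves", "payload": {"targets": "0 0 0 0 0 0 0.8;0 0 0 0 0 0 1;0 0 0 0 0 0 1;0 0 0 0 0 0 1;0 0 -0.04 0 0 0 1;0 0 -0.09 0 0 0 1;0 0 -0.11 0 0 0 1;0 0 -0.11 0 0 0 1;0 0 -0.11 0 0 0 1"}}

```text
clock: 39.75
eef_pos: [0.4944, 0.1384, 0.1946]
eef_rot: [[-0.103, 0.995, 0.0], [0.995, 0.103, 0.0], [0.0, 0.0, -1.0]]
contact_force: [0.1, 0.0, -1.3]
grip_width: 0.0854
gripper_force: 0.0
```

```bash
python3 - <<'E'
from h import *
c=cam("wrist"); v=disc(c,.4948,.1395,.1)
w=topview(c,.4795,.2887,.096,.06,480); np.savez("fin.npz",**c)
cv2.imwrite("pics/cap3.png",cv2.resize(np.hstack([v,w]),(800,400)))
H,S,V=cv2.split(cv2.cvtColor(w,cv2.COLOR_BGR2HSV)); m=((H<20)&(S>140)&(V>60)).astype(np.uint8)
p=np.argwhere(m)[:,::-1]; print(len(p),cv2.minAreaRect(p.astype(np.float32)))
go(.4795,.2887,.2,95.85); print(bot.get_state()["clock"])
E
```

```text
rim [0.4948 0.14  ] r 31.2
rim [0.5046 0.152 ] r 29.0
bore [0.4946 0.1408] r 14.2
6295 ((243.95675659179688, 307.4531555175781), (58.33501052856445, 115.72625732421875), 84.14398956298828)
shift mm [151.1   1.1  -6.1] wz -90.0 | j6 100 z [0.4939 0.1383 0.1939] tilt [-0.001 -0.   ]
39.8
```

View pics/cap3.png

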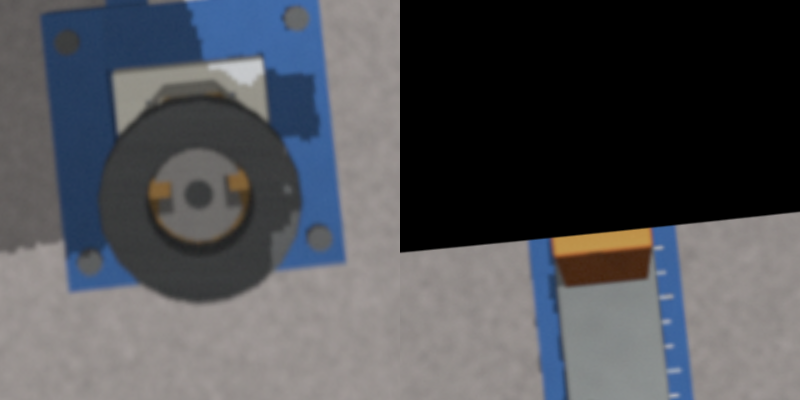

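{"api": "apply_moves", "payload": {"targets": "0.04 0 0 0 0 -8 0.5;0.08 0 0 0 0 -16 0.5;0.12 0.001 0 0 0 -24 0.5;0.141 0.001 0 0 0 -32 0.5;0.141 0.001 0 0 0 -40 0.5;0.141 0.001 0 0 0 -48 0.5;0.141 0.001 0 0 0 -56 0.5;0.141 0.001 0 0 0 -64 0.5;0.141 0.001 0 0 0 -72 0.5;0.141 0.001 0 0 0 -80 0.5;0.141 0.001 0 0 0 -88 0.5;0.141 0.001 0 0 0 -90 0.5"}}

```text
clock: 41.0
eef_pos: [0.4801, 0.2783, 0.1932]
eef_rot: [[-0.994, -0.108, -0.002], [-0.108, 0.994, -0.001], [0.002, -0.001, -1.0]]
contact_force: [-0.4, 0.1, -0.1]
grip_width: 0.0427
gripper_force: 0.0
```

```bash
python3 - <<'E'
from h import *
c=cam("wrist"); w=topview(c,.4803,.279,.096,.06,480)
cv2.imwrite("pics/fin2.png",w)
H,S,V=cv2.split(cv2.cvtColor(w,cv2.COLOR_BGR2HSV)); m=((H<20)&(S>140)&(V>100)).astype(np.uint8)
p=np.argwhere(m)[:,::-1]; print(len(p),cv2.minAreaRect(p.astype(np.float32)))
go(.4803,.279,.062,95.85); print(bot.get_state()["grip_width"])
E
```

```text
5283 ((233.70730590820312, 239.8658447265625), (45.82908248901367, 119.59734344482422), 83.6598129272461)
shift mm [ -0.5   0.8 131.3] wz 0.3 | j6 24 z [0.4802 0.2783 0.1933] tilt [-0.002 -0.001]
0.042645599988311696
```

View pics/fin2.png

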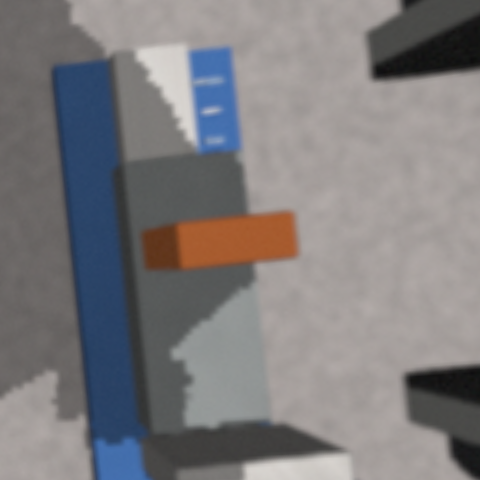

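{"api": "apply_moves", "payload": {"targets": "0 0.001 0.04 0 0 0 0.5;0 0.001 0.08 0 0 0 0.5;0 0.001 0.11 0 0 0 0.5;0 0.001 0.127 0 0 0 0.5;0 0.001 0.127 0 0 0 0.5;0 0.001 0.127 0 0 0 0.1;0 0.001 0.127 0 0 0 0.1;0 0.001 0.127 0 0 0 0.1;0 0.001 0.127 0 0 0 0.1;0 0.001 0.127 0 0 0 0.1;0 0.001 0.127 0 0 0 0.1", "force": 40}}

```text
clock: 42.15
eef_pos: [0.4812, 0.28, 0.0689]
eef_rot: [[-0.995, -0.103, 0.002], [-0.103, 0.995, 0.001], [-0.002, 0.001, -1.0]]
contact_force: [-1.3, -1.5, 6.9]
grip_width: 0.0114
gripper_force: 42.5
```

{"api": "apply_moves", "payload": {"targets": "0 -0.003 0 0 0 0 0.1;0 -0.007 0 0 0 0 0.1;0 -0.011 0 0 0 0 0.1;0 -0.015 0 0 0 0 0.1;0 -0.019 0 0 0 0 0.1;0 -0.023 0 0 0 0 0.1;0 -0.027 0 0 0 0 0.1;0 -0.031 0 0 0 0 0.1;0 -0.034 0 0 0 0 0.1;0 -0.036 0 0 0 0 0.1;0 -0.037 0 0 0 0 0.1;0 -0.037 0 0 0 0 0.1"}}

```text
clock: 43.35
eef_pos: [0.4851, 0.2434, 0.0689]
eef_rot: [[-0.995, -0.103, 0.002], [-0.103, 0.995, 0.001], [-0.002, 0.001, -1.0]]
contact_force: [-2.0, 0.8, 6.5]
grip_width: 0.011
gripper_force: 42.4
```

{"api": "apply_moves", "payload": {"targets": "0 -0.001 0 0 0 0 0.1;0 -0.002 0 0 0 0 0.1;0 -0.003 0 0 0 0 0.1;0 -0.004 0 0 0 0 0.1;0 -0.005 0 0 0 0 0.1;0 -0.005 0 0 0 0 0.1"}}

```text
clock: 43.95
eef_pos: [0.4857, 0.2385, 0.0689]
eef_rot: [[-0.995, -0.103, 0.002], [-0.103, 0.995, 0.001], [-0.002, 0.001, -1.0]]
contact_force: [-1.8, 1.8, 5.6]
grip_width: 0.0112
gripper_force: 42.4
```

{"api": "apply_moves", "payload": {"targets": "0 -0.0005 0 0 0 0 0.1;0 -0.001 0 0 0 0 0.1;0 -0.001 0 0 0 0 0.1"}}

```text
clock: 44.25
eef_pos: [0.4857, 0.2376, 0.0689]
eef_rot: [[-0.995, -0.103, 0.002], [-0.103, 0.995, 0.002], [-0.002, 0.001, -1.0]]
contact_force: [-0.9, 2.3, 5.5]
grip_width: 0.0113
gripper_force: 42.3
```

{"api": "apply_moves", "payload": {"targets": "0 -0.0005 0 0 0 0 0.1;0 -0.001 0 0 0 0 0.1;0 -0.001 0 0 0 0 0.1"}}

```text
clock: 44.55
eef_pos: [0.4858, 0.2366, 0.0689]
eef_rot: [[-0.995, -0.103, 0.002], [-0.103, 0.995, 0.002], [-0.002, 0.001, -1.0]]
contact_force: [-2.0, 2.6, 6.6]
grip_width: 0.0112
gripper_force: 42.3
```

{"api": "apply_moves", "payload": {"targets": "0 -0.0005 0 0 0 0 0.1;0 -0.001 0 0 0 0 0.1;0 -0.001 0 0 0 0 0.1"}}

```text
clock: 44.85
eef_pos: [0.4859, 0.2356, 0.0689]
eef_rot: [[-0.995, -0.103, 0.002], [-0.103, 0.995, 0.002], [-0.002, 0.001, -1.0]]
contact_force: [-0.9, 1.9, 5.7]
grip_width: 0.0113
gripper_force: 42.3
```

{"api": "apply_moves", "payload": {"targets": "0 -0.0005 0 0 0 0 0.1;0 -0.001 0 0 0 0 0.1;0 -0.001 0 0 0 0 0.1"}}

```text
clock: 45.15
eef_pos: [0.4861, 0.2346, 0.0689]
eef_rot: [[-0.995, -0.103, 0.002], [-0.103, 0.995, 0.002], [-0.002, 0.001, -1.0]]
contact_force: [-1.3, 2.8, 5.7]
grip_width: 0.0109
gripper_force: 42.3
```

{"api": "apply_moves", "payload": {"targets": "0 -0.0005 0 0 0 0 0.1;0 -0.001 0 0 0 0 0.1;0 -0.001 0 0 0 0 0.1"}}

```text
clock: 45.45
eef_pos: [0.4862, 0.2338, 0.0689]
eef_rot: [[-0.995, -0.103, 0.002], [-0.103, 0.995, 0.002], [-0.002, 0.002, -1.0]]
contact_force: [-1.1, 3.8, 6.0]
grip_width: 0.0113
gripper_force: 42.3
```

{"api": "apply_moves", "payload": {"targets": "0 -0.0005 0 0 0 0 0.1;0 -0.001 0 0 0 0 0.1;0 -0.001 0 0 0 0 0.1"}}

```text
clock: 45.75
eef_pos: [0.4862, 0.2328, 0.0689]
eef_rot: [[-0.995, -0.103, 0.002], [-0.103, 0.995, 0.002], [-0.002, 0.002, -1.0]]
contact_force: [-1.3, 4.1, 5.6]
grip_width: 0.0113
gripper_force: 42.3
```

{"api": "apply_moves", "payload": {"targets": "0 -0.0005 0 0 0 0 0.1;0 -0.001 0 0 0 0 0.1;0 -0.001 0 0 0 0 0.1"}}

```text
clock: 46.05
eef_pos: [0.4863, 0.2322, 0.0689]
eef_rot: [[-0.995, -0.103, 0.001], [-0.103, 0.995, 0.003], [-0.002, 0.003, -1.0]]
contact_force: [-1.6, 7.0, 5.4]
grip_width: 0.0112
gripper_force: 42.1
```

{"api": "apply_moves", "payload": {"targets": "0 -0.0005 0 0 0 0 0.1;0 -0.001 0 0 0 0 0.1;0 -0.001 0 0 0 0 0.1"}}

```text
clock: 46.35
eef_pos: [0.4863, 0.232, 0.0689]
eef_rot: [[-0.995, -0.104, 0.001], [-0.104, 0.995, 0.004], [-0.002, 0.004, -1.0]]
contact_force: [-1.9, 13.3, 3.1]
grip_width: 0.0114
gripper_force: 41.9
```

Bearing now (hardly any motion, force rising); one small further push, then release.

{"api": "apply_moves", "payload": {"targets": "0 -0.0005 0 0 0 0 0.1;0 -0.001 0 0 0 0 0.1;0 -0.001 0 0 0 0 0.1"}}

```text
clock: 46.65
eef_pos: [0.4864, 0.2318, 0.069]
eef_rot: [[-0.995, -0.104, 0.001], [-0.104, 0.995, 0.006], [-0.002, 0.005, -1.0]]
contact_force: [-3.3, 20.3, -0.2]
grip_width: 0.0112
gripper_force: 41.7
```

{"api": "apply_moves", "payload": {"targets": "0 0 0 0 0 0 0.3;0 0 0 0 0 0 0.45;0 0 0 0 0 0 0.45;0 0 0 0 0 0 0.45;0 0 -0.02 0 0 0 0.45;0 0 -0.06 0 0 0 0.45;0 0 -0.1 0 0 0 0.45;0 0 -0.13 0 0 0 0.45;0 0 -0.13 0 0 0 0.45;0 0 -0.13 0 0 0 0.45"}}

```text
clock: 47.65
eef_pos: [0.4862, 0.229, 0.198]
eef_rot: [[-0.995, -0.102, 0.001], [-0.102, 0.995, 0.0], [-0.001, 0.0, -1.0]]
contact_force: [0.4, -0.0, -0.0]
grip_width: 0.0387
gripper_force: 0.0
```

```bash
python3 - <<'E'
from h import *
c=cam("wrist"); w=topview(c,.485,.2315,.096,.06,480)
H,S,V=cv2.split(cv2.cvtColor(w,cv2.COLOR_BGR2HSV)); m=((H<20)&(S>140)&(V>100)).astype(np.uint8)
p=np.argwhere(m)[:,::-1]; r=cv2.minAreaRect(p.astype(np.float32)); print(len(p),r)
u=np.array(r[0]); x,y=.485+(u[0]-240)*.00025,.2315-(u[1]-240)*.00025
print("fin dist along y_f",np.hypot(x-.4948,y-.1395),"-> face",np.hypot(x-.4948,y-.1395)-.065)
disc(c,.4948,.1395,.1)
s=cam("scene"); cv2.imwrite("pics/end.png",s["im"]); cv2.imwrite("pics/endw.png",c["im"])
E
```

```text
5233 ((234.68264770507812, 237.416748046875), (45.61494445800781, 118.52268981933594), 83.92753601074219)
fin dist along y_f 0.0933118900795551 -> face 0.02831189007955509
rim [0.495  0.1368] r 30.0
rim [0.4813 0.1523] r 29.0
bore [0.4948 0.1373] r 16.2
```

```bash
python3 -c "
from cell import bot
print(bot.job_done())"
```

```text
the job is handed in; nothing more can be done
None
```

The clutch pack is built and handed in at about 48 s. The hub, four washers and steel disc are seated, and the jaw is shut against the disc with about 20 N of push. I judged the final jaw and disc positions from camera measurements, without looking at a picture.

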